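Load a leg cap in the garage clamping jig and hold the spring lever

ROBOT

A 7-joint arm with a two-finger parallel gripper is mounted at the origin on the work surface. World frame = base frame: x ahead of the robot, y to its left, z up, the work surface at z = 0. Lengths are in mm, angles in rad, forces in N, time in s.
With the tool pointing down it reaches from about 400 to 900 mm from the base axis. Payload 5.6 kg.
Tool frame: the origin (TCP) lies between the finger pads; the fingertips stand 14 mm ahead of it and the grasp point (between the pads) lies 5 mm behind it (r.nose_length is the distance from the TCP to the fingertips, in mm); z points along the fingers, x is the direction in which the jaws open and shut, and the axes are right-handed (so a half turn about z gives the same grasp; the last joint's range is limited). The gripper opens to 92 mm and grips with 3 to 60 N. Pads are 20 mm wide; open, the fingers measure 128 mm over their backs; the gripper's body (75 mm by 189 mm) begins 69 mm behind the grasp point.
Start: joints at [-1.345, 0.468, -0.012, 1.603, 0.006, 1.071, -0.056], TCP at [172.664, 626.654, 228.592] pointing down, gripper open.
Joint ranges: [-2.53, 2.53], [-0.31, 2.02], [-1.57, 1.55], [0.28, 2.44], [-1.29, 4.43], [0.15, 1.84], [-2.92, 2.92]. Speed limits (rad/s): [2.57, 2.57, 3.14, 3.14, 3.14, 3.14, 3.14].

INTERFACE

Orientations are given as [roll, pitch, yaw] about the fixed x, y, z axes, in that order (R = Rz(yaw) Ry(pitch) Rx(roll)).
In Python, from cell import r gives the robot as it stands.
- The arm moves only by the tool step_arm, never from a script. Its argument "targets" is a list of rows, each a list of 6 numbers: the shift along the tool's x, y, z in m, then the turn, a rotation vector about the tool's x, y, z in rad. In form: [[tx, ty, tz, ax, ay, az], ...]. A call has 1 to 12 rows; each row shifts and turns the commanded pose from where the row before left it, along the tool's axes as they then stand; what a row does not reach is not made up. A row lasts 1/8 s, in which the tool goes at most 62.5 mm and 10.7 degrees, less where a joint would pass 70% of its speed; a pose out of reach is approached as far as the arm can. A call is refused whole if a number of a shift passes 0.0625 or a number of a turn 0.188, either way. A call with a gripper value outside its range is refused whole. "hand" is the opening, from 0 (shut) to 1 (fully open), set as the call begins (left out, the last holds). The fingers move at their own pace and stop on an object; the grip force is fixed at half the most. Time passes only in rows, so rows that do not move let the fingers close. It gives the time, the measured TCP pose, the force and the opening at its end, in the units of the state.
- r.observe(): the state, without advancing time (a new reading comes with each control period).
- r.capture(name): name is "side" or "top"; returns the picture (480x640x3 uint8, red, green, blue); there is no depth.
- r.calibration(name): a dict with "mtx" (3x3 intrinsics, pixels), "T" (4x4, takes a point from camera to world coordinates). Camera axes: x right, y up, looking along -z (the intrinsics and any distortion apply to the point x, -y, -z); pixel columns grow to the right and rows downward; lengths in mm; the calibration is good to about 2 mm. A picture is of the moment at which its call begins. calibration takes no time and is no camera call.
- r.hand_in(): hands the job in, once; it reports no verdict.
The state is a dict: "time": time; "joint_positions": joint angles; "joint_velocities": joint speeds; "tau": joint torques, N m; "eef_pos": TCP position; "eef_rot": TCP orientation; "contact_force": force on the tool from outside, world axes, zero at the start; "torque": the same for the moment, N m; "opening": opening from 0.0 (shut) to 1.0 (fully open).
Only numpy, scipy, OpenCV 4.12 (cv2) and the standard library are available. Lean on these libraries where they do the work, as an engineer would, in place of code of your own. Each camera call takes 0.05 s, during which the arm holds its last target. There are 200 camera calls.

TASK

Set the grey leg cap that lies rim-down on the bench into the round pocket of the clamping jig, wide rim down and flat in the bottom of the pocket, and let go of it; leave the other cap (rim up) and the rest of the bench as they are. Then push the jig's spring lever down by its rubber pad so that the pad is about 22 mm below its rest height (two thirds of its travel, not down to the stop), which slides the two steel dogs over the rim, and keep it there: finish while still holding the lever down.

Things in the scene. Friction and masses are not known exactly. Their poses are not given: they have to be found in the camera images.
- cap: The leg cap to load: a grey plastic cup, 45 mm high, crown 36 mm in diameter (closed end, up), with a flat rim flange 56 mm in diameter and 5 mm thick round its open end, which is down. About 50 g. Origin: centre of the rim's underside; z points from the rim to the crown. Starts standing rim-down on the bench; take it by the crown, above the flange. Which of the two cap places it has varies.
- spare: A second, identical cap standing the other way up (crown on the bench, open end with the 56 mm flange on top, at 40 to 45 mm height). Leave it alone. Origin: centre of its underside.
- pocket (a point): Centre of the floor of the round pocket in the jig's slab: 60 mm in diameter, 7 mm deep, its floor 17 mm and its mouth 24 mm above the bench (the cap has 2 mm of play all round). Axes are the jig's: z up; the dogs sit at +y and -y of the pocket, 22 x 22 x 5 mm, on the slab (their tops 29 mm above the bench), and at rest clear the pocket's centre by 32 mm; they slide inwards 0.04 m per rad of the lever, over the rim flange.
- jig: The clamping jig: fixed plywood slab 170 (x) x 250 (y) x 24 mm with pocket, dogs and lever. Origin: centre of the underside, on the bench. In its frame the pocket is at x 0, y +60 mm; the lever's hinge pin runs along y at x +62, y -70 mm, 50 mm high, between two steel cheeks (64 mm high); the lever points to -x. The nearest thing to knock in placing the cap is the lever, at most 95 mm high.
- lever_pad (a point): Centre of the top of the black rubber pad (52 mm along the lever, 40 mm wide, 12 mm thick) at the free end of the lever, 115 mm from the hinge pin; moves with the lever. At rest about 87 mm above the bench. Axes as the jig's when the lever is at rest (pad leans 0.26 rad, its free end high).
- lever (a joint): Angle of the spring lever, rad: 0 at rest (up), grows as the pad is pushed down, 0.30 at the lower stop; 0.1 rad is about 11 mm at the pad. The spring returns it when let go. Force at the pad about 4 N at the start of travel, 9 N at 0.20, 12 N at the stop.
- jar: Glass screw jar, 70 mm in diameter, 70 mm high, bystander. Origin: centre of its underside.
- tape: Black tape measure, 65 x 32 x 62 mm, bystander. Origin: centre of its underside.
Mind the look-alikes: they are no part of the job. What is shaped like the cap but brown or purple is not meant.

How it is judged (in metres and radians):
On the way:
1. the cap lies in the pocket, rim down and flat, let go, with the lever still up (horizontal distance between cap and pocket below 0.004 m and z of cap in the frame of pocket between -0.0025 and 0.0025 m and angle between cap's own z axis and vertical below 0.08 rad and contact force between the fingers and cap below 0.1 N and value of joint lever below 0.04 rad), for 0.2 s.
At the end, for the whole second after the job is handed in: Cap rim-down and flat on the pocket floor (within 4 mm of centre, 2.5 mm in height, 0.08 rad), not touched; the robot holds the lever still at 0.15 to 0.25 rad (pad 17 to 28 mm below rest) with over 4 N; spare cap and bystanders within 20 mm of their starts (horizontal distance between cap and pocket below 0.004 m and z of cap in the frame of pocket between -0.0025 and 0.0025 m and angle between cap's own z axis and vertical below 0.08 rad and value of joint lever between 0.15 and 0.25 rad and velocity of joint lever between -0.05 and 0.05 rad/s and contact force between the fingers and jig above 4 N and contact force between the fingers and cap below 0.2 N and contact force between spare and jig below 0.2 N and distance of spare from where it was at the start of the episode below 0.02 m); the arm keeps its last pose, push and grip.
It fails at once if the spare cap or a bystander is shoved more than 20 mm (distance of any of spare, jar, tape from where it was at the start of the episode above 0.02 m).
It also fails if it takes over 48 s, if anything falls off the work surface, if the arm or the gripper's body presses on something with over 40 N, if the wrist force passes 120 N, or if a joint passes its speed limit or range.

## Working session

There is one attempt and no reset: what is moved stays moved. The work goes in short steps, Python scripts to look and compute and a tool call to move; the robot and the scene stay as the last step left them, time stands still between calls to the robot, and variables do not carry over. Pictures are saved under pics/ and viewed, about 8 in all and at most 12, crops included, and the job is handed in when it is done.

Besides the shell and the picture viewer there is one more tool, called by a JSON object that holds its "name" and its "arguments". step_arm: Moves the arm, as the interface text tells. Its arguments: {"type":"object","properties":{"targets":{"type":"array"},"hand":{"type":"number"}},"required":["targets"]}

```bash
mkdir -p pics; ls; python3 - <<'E'
from cell import r
import cv2
for n in("top","side"):
    cv2.imwrite(f"pics/{n}0.png",cv2.cvtColor(r.capture(n),cv2.COLOR_RGB2BGR)); c=r.calibration(n);print(n,c)
print(r.observe(), r.nose_length)
E
```

```text
pics
top {'mtx': array([[492.83340337,   0.        , 314.18949378],
       [  0.        , 492.83340337, 232.49920919],
       [  0.        ,   0.        ,   1.        ]]), 'T': array([[ 1.34527039e-01,  9.70043556e-01, -2.02281921e-01,
         4.09550098e+02],
       [-9.90908164e-01,  1.32078677e-01, -2.56170732e-02,
         5.03964945e+01],
       [ 1.86745180e-03,  2.03888995e-01,  9.78992232e-01,
         8.95600880e+02],
       [ 0.00000000e+00,  0.00000000e+00,  0.00000000e+00,
         1.00000000e+00]])}
side {'mtx': array([[453.18265571,   0.        , 321.35980842],
       [  0.        , 453.18265571, 237.48179317],
       [  0.        ,   0.        ,   1.        ]]), 'T': array([[-9.31289325e-01,  2.57430219e-01, -2.57739938e-01,
         3.34487803e+02],
       [-3.64148481e-01, -6.76924664e-01,  6.39663101e-01,
         6.25628116e+02],
       [-9.80190894e-03,  6.89567024e-01,  7.24155537e-01,
         7.08187062e+02],
       [ 0.00000000e+00,  0.00000000e+00,  0.00000000e+00,
         1.00000000e+00]])}
{'time': 0.1, 'joint_positions': array([-1.34502171,  0.46831053, -0.01161111,  1.60353919,  0.00596225,
        1.07143192, -0.05631102]), 'joint_velocities': array([ 0.00107711, -0.00216711,  0.0015244 , -0.00121799, -0.00034   ,
       -0.00091861,  0.00115364]), 'tau': array([ 8.77669463e-04, -5.21646488e+01, -1.27286272e-02, -2.44363832e+01,
       -5.67692786e-02,  1.41567219e-02,  5.31030844e-05]), 'eef_pos': array([172.51860132, 626.14596306, 227.71852219]), 'eef_rot': array([3.14151100e+00, 1.65234891e-03, 1.30193551e+00]), 'contact_force': array([-0.78282445,  0.67534625,  0.00588496]), 'torque': array([-0.01497539,  0.00702748,  0.02162897]), 'opening': 0.9960361805374889} 14.0
```

View pics/top0.png

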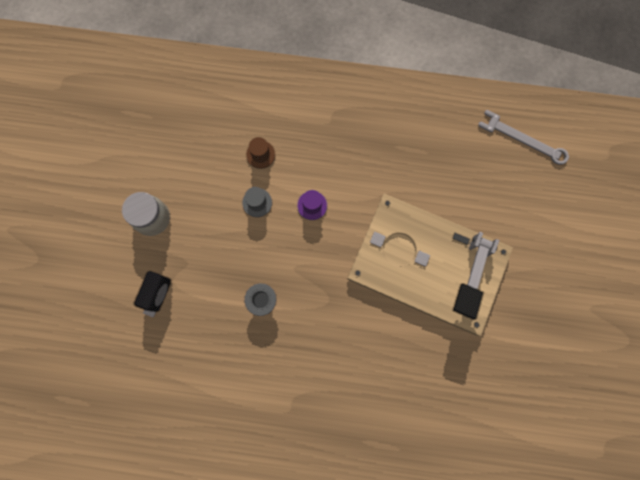

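View pics/side0.png

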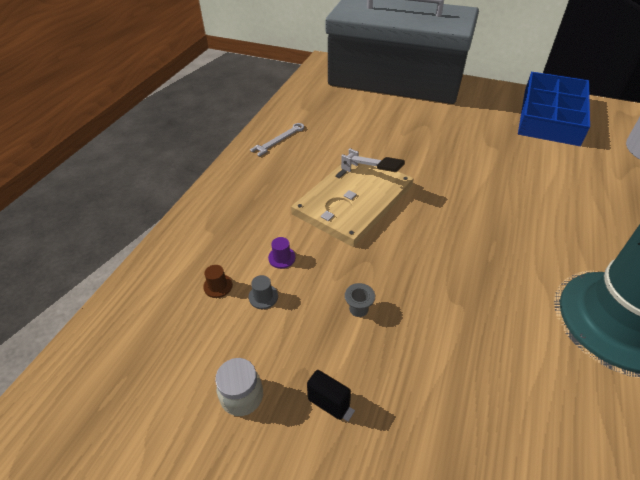

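Candidates for the cap, in the top view: grey, crown up at (257,200), which is my choice. The others are the grey spare, open end up, at (261,299), brown at (261,152) and purple at (312,205). The jig is at about (430,265), its dogs at (377,240) and (422,258), and the pad at (468,301). Next, a close crop to check the choice and the pixels.

```bash
python3 - <<'E'
import cv2,numpy as np
t=cv2.imread("pics/top0.png");s=cv2.imread("pics/side0.png")
def crop(im,x,y,w,h,k):
    o=cv2.resize(im[y:y+h,x:x+w],None,fx=k,fy=k,interpolation=cv2.INTER_CUBIC)
    for i in range(0,w,10): cv2.line(o,(i*k,0),(i*k,14 if (x+i)%50==0 else 6),(0,0,255),1)
    for i in range(0,h,10): cv2.line(o,(0,i*k),(14 if (y+i)%50==0 else 6,i*k),(0,0,255),1)
    return o
a=crop(t,340,190,180,150,4)
cv2.imwrite("pics/jig.png",a)
b=crop(t,220,130,100,100,4);c=crop(s,200,230,100,100,4)
cv2.imwrite("pics/cap.png",np.hstack([b,c]))
E
```

```text
(no output)
```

View pics/jig.png

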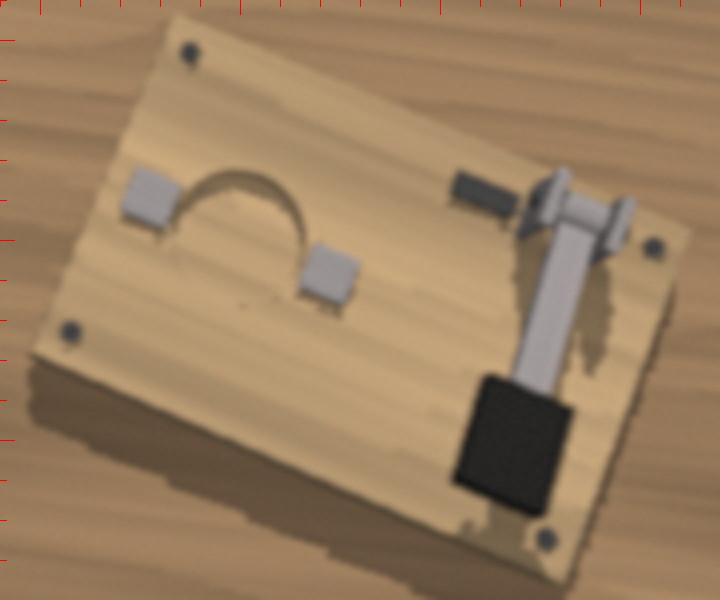

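View pics/cap.png

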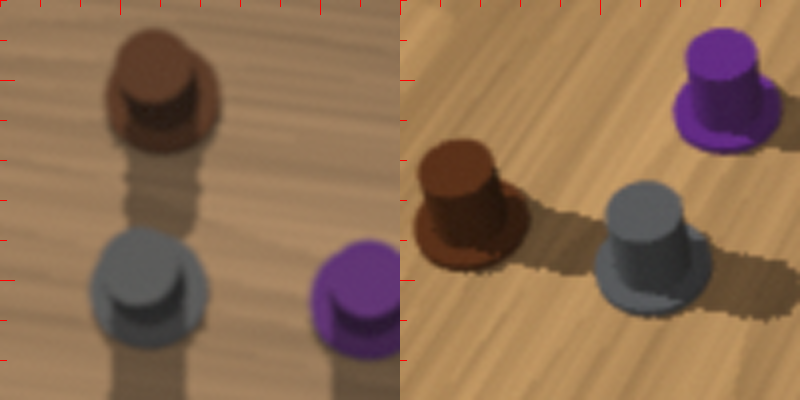

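```bash
cat > h.py <<'E'
import numpy as np
from cell import r
def ray(n,u,v):
    c=r.calibration(n);K=c["mtx"];T=c["T"]
    d=T[:3,:3]@np.array([(u-K[0,2])/K[0,0],-(v-K[1,2])/K[1,1],-1]);return T[:3,3],d
def at(n,u,v,z):
    o,d=ray(n,u,v);return o+d*(z-o[2])/d[2]
def proj(n,P):
    c=r.calibration(n);K=c["mtx"];q=np.linalg.inv(c["T"])@np.append(P,1)
    return K[0,2]-K[0,0]*q[0]/q[2],K[1,2]+K[1,1]*q[1]/q[2]
E
python3 - <<'E'
from h import *
f=lambda u,v,x,y:(x+(u+.5)/4-.5,y+(v+.5)/4-.5)
J=[((172,14),24),((32,353),24),((565,583),24),((690,235),24),((152,197),29),((331,273),29),((514,446),87)]
W=np.array([at("top",*f(*p,340,190),z)[:2] for p,z in J])
# jig frame: left = +y, up(image) = +x
M=np.array([[85,125],[-85,125],[-85,-125],[85,-125],[0,60+43],[0,60-43],[62-111,-70]],float)
a,b=W[:6].mean(0),M[:6].mean(0)
H=(M[:6]-b).T@(W[:6]-a);th=np.arctan2(H[0,1]-H[1,0],H[0,0]+H[1,1])
R=np.array([[np.cos(th),-np.sin(th)],[np.sin(th),np.cos(th)]]);t=a-R@b
print("yaw",th,"jig",t);print("res",np.round(W-(M@R.T+t),1))
print("pocket",R@[0,60]+t,"dogmid",W[4:6].mean(0),"pad model",R@[-49,-70]+t,"pad meas",W[6])
print("arc radii",[np.linalg.norm(at("top",*f(*p,340,190),24)[:2]-(R@[0,60]+t)).round(1) for p in((180,205),(240,170),(303,235))])
print("crown top",at("top",*f(144,267,220,130),45),"rim",at("top",*f(149.5,289,220,130),5))
print("crown side",at("side",*f(244,211,200,230),45),"rim side",at("side",*f(253,260,200,230),4))
for n,u,v,z in(("top",261,299,45),("top",261,152,5),("top",312,206,5)):print(at(n,u,v,z))
# side check of jig: dogs
for p in([0,103],[0,17]):
  print("side dog px",proj("side",np.append(R@p+t,29)))
E
```

```text
yaw -0.2788298497289127 jig [ 563.54480346 -139.75784   ]
res [[ 0.2  1.5]
 [-0.  -0.4]
 [ 0.8 -0.9]
 [-2.1  0.4]
 [ 0.5 -0.4]
 [ 0.7 -0.3]
 [ 0.1  1.2]]
pocket [580.05865628 -82.07515053] dogmid [580.63798394 -82.41074365] pad model [ 497.17111209 -193.56799792] pad meas [ 497.2730829  -192.37868879]
arc radii [np.float64(29.8), np.float64(31.2), np.float64(29.1)]
crown top [636.60683264 185.40503169  45.        ] rim [637.0966625 187.5162716   5.       ]
crown side [633.7853338  186.54761098  45.        ] rim side [634.88363659 184.50010154   4.        ]
[457.60114655 147.34401642  45.        ]
[735.52274872 195.52229779   5.        ]
[643.08696833  84.54814589   5.        ]
side dog px (np.float64(325.7761888092621), np.float64(214.9258748148245))
side dog px (np.float64(348.4942327565192), np.float64(194.03145126579676))
```

The chosen cap is grey and crown up, so it is right. Cap is at about (636,186), the pocket at (580,-82) and the jig yaw is -0.279. Corner residuals are 2 mm or less, and pad and dogs agree with the model. I'll turn the jaws along jig x (clear of the dogs), then fly over the cap.

{"name": "step_arm", "arguments": {"targets": [[0,0,0,0,0,0.1757],[0,0,0,0,0,0.1757],[0,0,0,0,0,0.1757],[0,0,0,0,0,0.1757],[0,0,0,0,0,0.1757],[0,0,0,0,0,0.1757],[0,0,0,0,0,0.1757],[0,0,0,0,0,0.1757],[0,0,0,0,0,0.1757]], "hand": 0.75}}

```text
time: 1.23
eef_pos: [172.5, 626.4, 228.1]
eef_rot: [3.141, -0.0, -0.285]
contact_force: [-0.3, -0.2, -0.6]
opening: 0.748
```

{"name": "step_arm", "arguments": {"targets": [[0.0472,0.0246,0.008,0,0,0],[0.0472,0.0246,0.008,0,0,0],[0.0472,0.0246,0.008,0,0,0],[0.0472,0.0246,0.008,0,0,0],[0.0472,0.0246,0.008,0,0,0],[0.0472,0.0246,0.008,0,0,0],[0.0472,0.0246,0.008,0,0,0],[0.0472,0.0246,0.008,0,0,0],[0.0472,0.0246,0.008,0,0,0],[0.0472,0.0246,0.008,0,0,0],[0.0472,0.0246,0.008,0,0,0],[0.0472,0.0246,0.008,0,0,0]]}}

```text
time: 2.72
eef_pos: [636.5, 185.6, 131.9]
eef_rot: [3.141, 0.001, -0.279]
contact_force: [0.1, 0.2, 0.4]
opening: 0.754
```

{"name": "step_arm", "arguments": {"targets": [[0,0,0,0,0,0],[0,0,0,0,0,0]]}}

```text
time: 2.98
eef_pos: [635.0, 187.2, 131.9]
eef_rot: [3.141, 0.002, -0.279]
contact_force: [0.6, 0.5, -0.6]
opening: 0.749
```

{"name": "step_arm", "arguments": {"targets": [[0,0,0.025,0,0,0],[0,0,0.025,0,0,0],[0,0,0.025,0,0,0],[0,0,0.015,0,0,0],[0,0,0.012,0,0,0],[0,0,0,0,0,0]]}}

```text
time: 3.72
eef_pos: [635.1, 187.1, 30.1]
eef_rot: [3.141, 0.001, -0.279]
contact_force: [0.1, -0.3, -0.1]
opening: 0.749
```

```bash
python3 - <<'E'
from cell import r
import cv2,numpy as np
C=[]
for n,x,y in(("top",190,150),("side",195,220)):
    im=cv2.cvtColor(r.capture(n),cv2.COLOR_RGB2BGR);C.append(cv2.resize(im[y:y+140,x:x+133],None,fx=3,fy=3,interpolation=cv2.INTER_CUBIC))
cv2.imwrite("pics/grasp.png",np.hstack(C))
o=r.observe();print(o["eef_pos"],o["contact_force"])
E
```

```text
[636.17075726 186.9560831   31.26781999] [-0.37302629  0.52383892  1.26550692]
```

View pics/grasp.png

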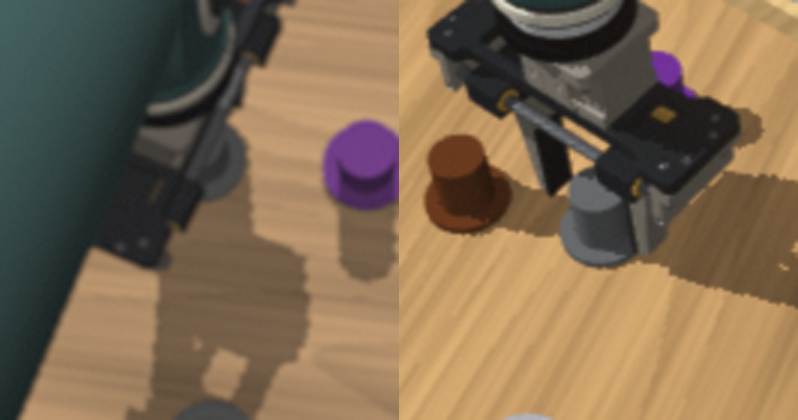

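The crop shows the fingers astride the grey crown. The tip midpoint at (598,220) lies on the cap's axis, and brown and purple are clear. Close and lift.

{"name": "step_arm", "arguments": {"targets": [[0,0,0,0,0,0],[0,0,0,0,0,0],[0,0,0,0,0,0],[0,0,0,0,0,0],[0,0,0,0,0,0],[0,0,0,0,0,0]], "hand": 0}}

```text
time: 4.58
eef_pos: [635.7, 186.8, 30.8]
eef_rot: [-3.141, -0.0, -0.279]
contact_force: [-0.9, -0.6, 2.7]
opening: 0.379
```

{"name": "step_arm", "arguments": {"targets": [[0,0,-0.02,0,0,0],[0,0,-0.03,0,0,0],[0,0,-0.03,0,0,0],[0,0,0,0,0,0]]}}

```text
time: 5.08
eef_pos: [637.8, 187.1, 114.2]
eef_rot: [-3.138, -0.005, -0.279]
contact_force: [0.3, 1.0, -0.3]
opening: 0.385
```

{"name": "step_arm", "arguments": {"targets": [[0.0035,0.0456,0,0,0,0],[0.0035,0.0456,0,0,0,0],[0.0035,0.0456,0,0,0,0],[0.0035,0.0456,0,0,0,0],[0.0035,0.0456,0,0,0,0],[0.0035,0.0456,0,0,0,0],[0,0,0.025,0,0,0],[0,0,0.021,0,0,0],[0,0,0,0,0,0],[0,0,0,0,0,0]]}}

```text
time: 6.32
eef_pos: [580.6, -82.1, 64.9]
eef_rot: [3.141, -0.0, -0.279]
contact_force: [-0.3, -0.2, 0.0]
opening: 0.387
```

```bash
python3 - <<'E'
from h import *
import cv2
C=[]
for n,x,y,w,h in(("side",280,140,100,90),("top",350,195,100,90)):
    im=cv2.cvtColor(r.capture(n),cv2.COLOR_RGB2BGR);C.append(cv2.resize(im[y:y+h,x:x+w],None,fx=6 if n=="side" else 2,fy=6 if n=="side" else 2,interpolation=cv2.INTER_CUBIC))
C[1]=cv2.copyMakeBorder(C[1],0,C[0].shape[0]-C[1].shape[0],0,0,0)
cv2.imwrite("pics/hover.png",np.hstack(C))
ps=[r.observe()];print(ps[0]["eef_pos"],ps[0]["eef_rot"])
E
```

```text
[581.05903955 -82.02838746  65.39117504] [-3.14132727e+00 -1.38136201e-03 -2.79106409e-01]
```

View pics/hover.png

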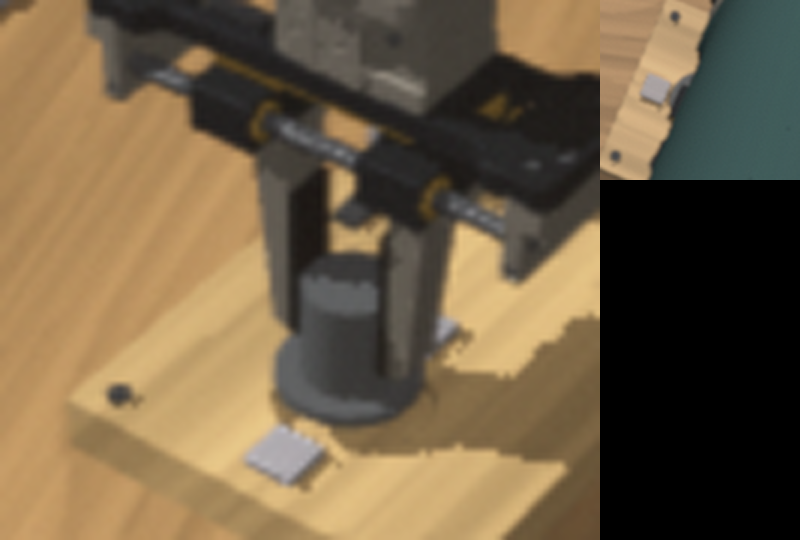

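```bash
python3 - <<'E'
from h import *
a=np.linspace(0,6.283,200)
off=np.array([1.8,.9])
for dx,dy in((0,0),(2,0),(0,2)):
    pts=np.array([proj("side",[580.3+dx+28*np.cos(t),-82.2+dy+28*np.sin(t),z]) for t in a for z in(34,39)])+off
    print(((pts.min(0)-[280,140])*6+2.5).round(1),((pts.max(0)-[280,140])*6+2.5).round(1))
E
```

```text
[281.5 322.9] [433.8 434.8]
[276.5 321.6] [428.7 433.4]
[279.6 326.2] [432.  438.3]
```

The hover picture shows the cap upright above the pocket, near dog at about (327,216) in the full frame. The two cameras disagree by 2–4 mm on the cap-to-pocket offset, so I'll do the second jig measurement from the side view.

```bash
python3 - <<'E'
import cv2
s=cv2.imread("pics/side0.png")
cv2.imwrite("pics/sj.png",cv2.resize(s[145:250,285:420],None,fx=5.5,fy=5.5,interpolation=cv2.INTER_CUBIC))
E
```

```text
(no output)
```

View pics/sj.png

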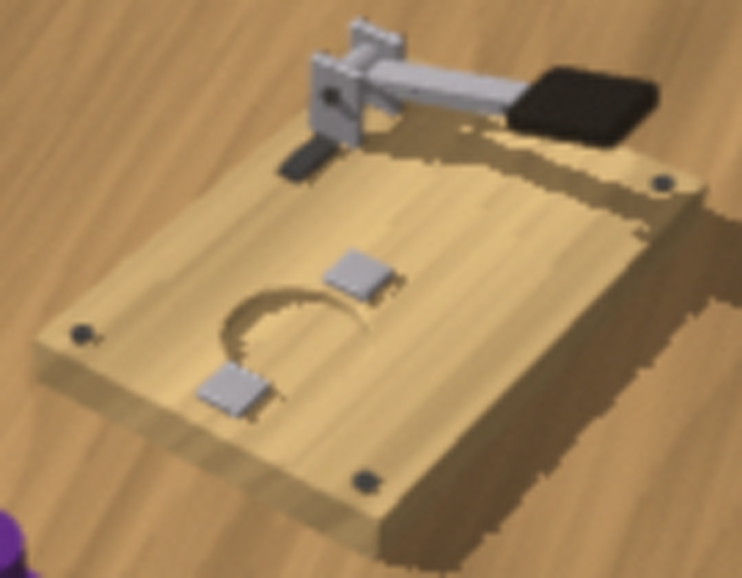

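```bash
python3 - <<'E'
from h import *
from scipy.optimize import least_squares as L
f=lambda p,x,y,k:(x+(p[0]+.5)/k-.5,y+(p[1]+.5)/k-.5)
S=[((36,343),85,125,24),((380,522),-85,125,24),((707,186),-85,-125,24),((234,387),0,103,29),((359,273),0,17,29),
   ((82,334),1,1,24),((365,482),-1,1,24),((663,184),-1,-1,24)]
T=[((172,14),85,125,24),((32,353),-85,125,24),((565,583),-85,-125,24),((690,235),85,-125,24),((152,197),0,103,29),((331,273),0,17,29),
   ((190,53),1,1,24),((70,332),-1,1,24),((546,540),-1,-1,24),((655,248),1,-1,24)]
def fit(n,P,x,y,k):
    W=np.array([at(n,*f(p,x,y,k),z)[:2] for p,_,_,z in P])
    def g(q):
        c,s=np.cos(q[2]),np.sin(q[2])
        M=np.array([[a*q[3],b*q[4]] if abs(a)==1 else [a,b] for _,a,b,_ in P],float)
        return (M@np.array([[c,s],[-s,c]])+q[:2]-W).ravel()
    o=L(g,[563,-140,-.28,72,112]);c,s=np.cos(o.x[2]),np.sin(o.x[2])
    print(n,o.x.round(3),"pocket",o.x[0]-s*60,o.x[1]+c*60);print(o.fun.reshape(-1,2).round(1).tolist())
fit("side",S,285,145,5.5);fit("top",T,340,190,4)
print("pad side",at("side",*f((582,103),285,145,5.5),87))
E
```

```text
side [ 5.60883e+02 -1.40894e+02 -2.77000e-01  6.98630e+01  1.11844e+02] pocket 577.3010141458698 -83.18399636519398
[[1.6, -1.6], [0.1, -0.2], [0.0, -1.5], [-0.0, -0.1], [0.4, -0.7], [-1.2, 1.5], [-1.0, 0.9], [0.1, 1.7]]
top [ 5.63758e+02 -1.39796e+02 -2.80000e-01  7.03420e+01  1.12349e+02] pocket 580.3227512355741 -82.12794547582527
[[0.1, -1.7], [0.4, 0.4], [-0.7, 0.9], [2.2, -0.5], [-0.2, 0.3], [-0.4, 0.2], [-0.1, 0.4], [-0.6, -0.2], [-0.3, -0.4], [-0.4, 0.5]]
pad side [ 494.62206595 -191.32667849   87.        ]
```

Relative to the cap, both cameras put the pocket at (-56.8,-268.6) within 0.4 mm. So I shift about -1.8 mm in x and lower with the force watched.

{"name": "step_arm", "arguments": {"targets": [[-0.0018,0.0004,0.003,0,0,0],[0,0,0.005,0,0,0],[0,0,0.002,0,0,0],[0,0,0.002,0,0,0],[0,0,0,0,0,0]]}}

```text
time: 7.05
eef_pos: [578.5, -82.0, 52.4]
eef_rot: [3.141, 0.0, -0.279]
contact_force: [-0.3, 1.0, 0.0]
opening: 0.383
```

{"name": "step_arm", "arguments": {"targets": [[0,0,0.002,0,0,0],[0,0,0.001,0,0,0],[0,0,0,0,0,0]]}}

```text
time: 7.42
eef_pos: [578.5, -82.0, 49.5]
eef_rot: [3.142, 0.0, -0.279]
contact_force: [-0.1, -0.3, 0.1]
opening: 0.383
```

No force with the rim 5 mm below the mouth, so it is in. Seat it and let go (opening modestly).

{"name": "step_arm", "arguments": {"targets": [[0,0,0.001,0,0,0],[0,0,0.001,0,0,0],[0,0,0.0004,0,0,0],[0,0,0,0,0,0]]}}

```text
time: 7.92
eef_pos: [578.7, -81.9, 47.7]
eef_rot: [-3.141, -0.0, -0.279]
contact_force: [-1.1, 0.9, 4.5]
opening: 0.382
```

{"name": "step_arm", "arguments": {"targets": [[0,0,0,0,0,0],[0,0,0,0,0,0],[0,0,0,0,0,0],[0,0,0,0,0,0]], "hand": 0.7}}

```text
time: 8.43
eef_pos: [578.6, -82.0, 47.1]
eef_rot: [3.142, 0.0, -0.279]
contact_force: [-0.6, 0.2, 0.3]
opening: 0.699
```

{"name": "step_arm", "arguments": {"targets": [[0,0,-0.02,0,0,0],[0,0,-0.04,0,0,0],[0,0,-0.05,0,0,0],[0,0,0,0,0,0]]}}

```text
time: 8.93
eef_pos: [581.6, -82.6, 162.5]
eef_rot: [-3.139, -0.009, -0.28]
contact_force: [-0.3, 0.6, -1.3]
opening: 0.698
```

{"name": "step_arm", "arguments": {"targets": [[-0.0124,0.0323,0,0,0,0],[-0.0124,0.0323,0,0,0,0],[-0.0124,0.0323,0,0,0,0],[-0.0124,0.0323,0,0,0,0],[0,0,0,0,0,0],[0,0,0,0,0,0]], "hand": 0}}

```text
time: 9.68
eef_pos: [495.7, -191.7, 157.2]
eef_rot: [-3.141, -0.0, -0.279]
contact_force: [-0.2, 0.1, -0.1]
opening: 0.07
```

{"name": "step_arm", "arguments": {"targets": [[0,0,0.02,0,0,0],[0,0,0.02,0,0,0],[0,0,0.01,0,0,0],[0,0,0,0,0,0]]}}

```text
time: 10.18
eef_pos: [495.3, -191.7, 106.6]
eef_rot: [3.142, 0.001, -0.278]
contact_force: [-0.2, -0.8, -0.2]
opening: 0.005
```

```bash
python3 - <<'E'
from h import *
import cv2
im=cv2.cvtColor(r.capture("side"),cv2.COLOR_RGB2BGR)
cv2.imwrite("pics/lev.png",cv2.resize(im[110:250,280:430],None,fx=4,fy=4,interpolation=cv2.INTER_CUBIC))
print(r.observe()["eef_pos"])
# predicted outline of a seated cap (side fit of the pocket), in crop px
q=lambda p:((p-np.array([280,110])+.5)*4-.5).round(1)
a=np.linspace(0,6.283,200)
for R,zs in((28,(17,22)),(18,(62,))):
    P=np.array([proj("side",[577.3+R*np.cos(t),-83.2+R*np.sin(t),z]) for t in a for z in zs]);print(R,q(P.min(0)),q(P.max(0)))
E
```

```text
[ 495.67877647 -192.08378423  107.22815197]
28 [186.1 354.4] [286.4 428.8]
18 [204.4 311.7] [270.7 355.2]
```

View pics/lev.png

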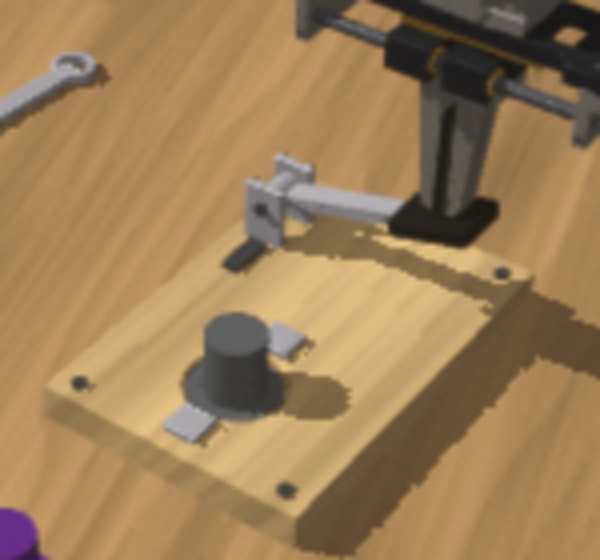

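Picture 8: the cap stands upright between the dogs. Its crown spans columns 203–271 with its top at row 312, against 204–271 and 312 predicted for a seated cap. The closed fingertips are over the pad at (445,205). Now pushing.

{"name": "step_arm", "arguments": {"targets": [[0,0,0.003,0,0,0],[0,0,0.003,0,0,0],[0,0,0.003,0,0,0],[0,0,0,0,0,0]]}}

```text
time: 10.72
eef_pos: [495.0, -192.3, 98.2]
eef_rot: [-3.141, 0.001, -0.279]
contact_force: [-2.1, 0.1, 4.1]
opening: 0.005
```

{"name": "step_arm", "arguments": {"targets": [[0,0,0.003,0,0,0],[0,0,0.003,0,0,0],[0,0,0.003,0,0,0],[0,0,0.003,0,0,0],[0,0,0,0,0,0]]}}

```text
time: 11.35
eef_pos: [494.2, -192.2, 86.0]
eef_rot: [-3.141, 0.003, -0.28]
contact_force: [-4.3, 2.0, 7.3]
opening: 0.006
```

{"name": "step_arm", "arguments": {"targets": [[0,0,0.002,0,0,0],[0,0,0.002,0,0,0],[0,0,0.002,0,0,0],[0,0,0,0,0,0],[0,0,0,0,0,0]]}}

```text
time: 11.98
eef_pos: [493.5, -192.0, 80.1]
eef_rot: [-3.141, 0.004, -0.28]
contact_force: [-6.9, 1.9, 7.9]
opening: 0.006
```

```bash
python3 - <<'E'
from h import *
import cv2
im=cv2.cvtColor(r.capture("side"),cv2.COLOR_RGB2BGR)
cv2.imwrite("pics/push.png",cv2.resize(im[145:250,285:420],None,fx=5.5,fy=5.5,interpolation=cv2.INTER_CUBIC))
o=r.observe();print(o["eef_pos"],o["contact_force"])
th=-.277;R=np.array([[np.cos(th),-np.sin(th)],[np.sin(th),np.cos(th)]]);t=np.array([560.9,-140.9])
q=lambda p:((np.array(p)-[285,145]+.5)*5.5-.5).round(1)
for a in(0,.15,.2,.25):
    s=40*a; b=.26-a
    print(a,"dogs",q(proj("side",[*(R@[0,103-s]+t),29])),q(proj("side",[*(R@[0,17+s]+t),29])),
     "pad corners",[q(proj("side",[*(R@[62-115*np.cos(.325-a)+u*np.cos(b),-70+v]+t),50+115*np.sin(.325-a)-u*np.sin(b)])).tolist() for u,v in((26,20),(26,-20),(-26,-20),(-26,20))])
E
```

```text
[ 493.48274376 -191.98686325   80.08517   ] [-5.81473435  2.17816022  8.91267916]
0 dogs [234.2 386.8] [358.5 271.7] pad corners [[500.1, 111.7], [551.7, 64.6], [660.5, 81.8], [609.7, 130.8]]
0.15 dogs [243.2 378.4] [350.2 279.4] pad corners [[505.0, 140.0], [556.1, 92.6], [665.0, 126.8], [614.9, 176.2]]
0.2 dogs [246.2 375.6] [347.4 282. ] pad corners [[505.7, 149.1], [556.6, 101.6], [664.9, 141.2], [615.1, 190.6]]
0.25 dogs [249.2 372.9] [344.6 284.6] pad corners [[505.9, 158.0], [556.7, 110.5], [664.1, 155.2], [614.5, 204.7]]
```

View pics/push.png

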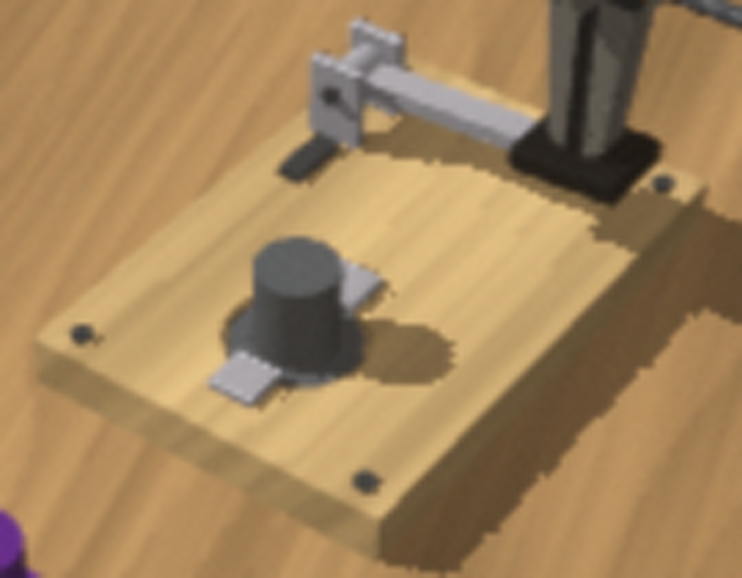

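In picture 9 the dogs lie over the rim and the cap is upright. Near dog moved (+11,-10) px and the pad's near corner +57 px, giving a lever angle of about 0.19 rad. Let it settle briefly, then hand in.

{"name": "step_arm", "arguments": {"targets": [[0,0,0,0,0,0],[0,0,0,0,0,0],[0,0,0,0,0,0],[0,0,0,0,0,0]]}}

```text
time: 12.52
eef_pos: [493.5, -192.0, 80.1]
eef_rot: [-3.141, 0.004, -0.28]
contact_force: [-6.7, 1.6, 7.1]
opening: 0.007
```

```bash
python3 -c "
from cell import r
o=r.observe();print(o['eef_pos'],o['contact_force'],abs(o['joint_velocities']).max());print(r.hand_in())"
```

```text
[ 493.46752989 -191.95533178   80.09313726] [-6.71030141  1.61161957  7.07765804] 0.0014255291190256795
the job is handed in; nothing more can be done
None
```

The grey cap sits rim-down in the jig's pocket and has been let go. The arm is still holding the lever down on its rubber pad, and I handed the job in at about 12.5 s. The hand-in gives no verdict.

- **Cap:** after release, its crown in the side view matched the predicted outline of a seated cap to about 1 pixel. The lower edge of the rim showed about 10 pixels higher than predicted. I put that down to the near pocket wall hiding it and did not check further.
- **Lever:** it reads about 0.19 rad (0.18 from the dogs, 0.19–0.20 from the pad), so the pad is roughly 21 mm below rest. Both dogs lie over the rim.
- **Push:** the tool force is steady at about 7 N vertical and 7 N sideways, and the arm is still.
- **Camera disagreement:** the two cameras put the pocket about 3 mm apart. They agreed within 0.4 mm on the distance from cap to pocket, so I placed the cap by that.
- **Not rechecked:** I took no final picture of the spare cap, jar and tape. The arm worked well clear of them, and no unexpected contact force showed at the end of any move.

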